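Change the relay carrier in front of the cooling fan

ROBOT

A 6-joint arm with a two-finger parallel gripper is mounted at the origin on a cart in front of the work surface, level with it; the furniture and walls round the work are solid. World frame = base frame: x ahead of the robot, y to its left, z up, the work surface at z = 0. Lengths are in m, angles in degrees, forces in N, time in s.
With the tool pointing down it reaches from about 0.4 to 0.825 m from the base axis. Payload 7 kg.
Tool frame: the origin (TCP) lies at the centre of the arm's flange, where the gripper is bolted on; the fingertips stand 178 mm ahead of it and the grasp point (between the pads) lies 159 mm ahead of it (r.tips_ahead is the z of the fingertips in the tool frame, in m); z points along the fingers, y is the line along which they close (so a half turn about z gives the same grasp; the last joint's range is limited). The gripper opens to 88 mm and grips with 3 to 60 N. Pads are 19 mm wide; open, the fingers measure 130 mm over their backs; the gripper's body (78 mm by 193 mm) begins 47 mm behind the grasp point.
Start: joints at [-57.061, 20.546, 0.682, 0, -70.136, -16.507], TCP at [0.191, -0.647, 0.405] pointing down, gripper open.
Joint ranges: [-176.03, 176.03], [-82.01, 121.73], [-58.28, 71.71], [-173.87, 95.51], [-174.79, -0.11], [-173.66, 173.66]. Speed limits (degrees/s): [136.94, 136.94, 172.46, 180, 180, 180].

INTERFACE

Orientations are given as [roll, pitch, yaw] about the fixed x, y, z axes, in that order (R = Rz(yaw) Ry(pitch) Rx(roll)).
In Python, from plant import r gives the robot as it stands. The module is installed in compiled form; this text tells all that it offers.
- The arm moves only by the shell command python3 -m pendant 'ROWS' [FORCE]. ROWS is JSON, a list that holds one entry, the list of rows, each a list of 7 numbers: the shift along the tool's x, y, z in m, then the turn, a rotation vector about the tool's x, y, z in degrees, then the gripper command: -1 is shut, 1 is fully open, values between are in proportion. A call has 1 to 5 rows; each row is the pose to reach, as a shift and turn from the pose commanded when the call began, along the tool's axes at that moment; what a row does not reach only later rows make up. A row lasts 1/10 s, in which the tool goes at most 50 mm and 8.59 degrees, less where a joint would pass 70% of its speed; a pose out of reach is approached as far as the arm can. A call with a gripper value outside its range is refused whole. The fingers move at their own pace and stop on an object; FORCE is the grip in N (left out, the last holds). Time passes only in rows, so rows that repeat a pose let the fingers close. It gives the time, the measured TCP pose, the force, the opening and the grip force at its end, in the units of the state.
- r.get_state(): the state, without advancing time (a new reading comes with each control period).
- r.capture(name): name is "scene" or "side" or "wrist"; returns the picture (384x512x3 uint8, red, green, blue); there is no depth.
- r.camera_params(name): a dict with "fx", "fy", "cx", "cy" (pixels), "R" (3x3) and "t" (3): a world point X has camera coordinates R X + t. Camera axes: x right, y down, z forward; pixel columns grow to the right and rows downward; lengths in m; the calibration is good to about 2 mm. A picture is of the moment at which its call begins: read the wrist's pose just before it. camera_params takes no time and is no camera call; for the wrist camera it gives the pose at the moment of the call.
- r.close_job(): hands the job in; it is judged then, once.
The state is a dict: "time_s": time; "joints": joint angles; "qd": joint speeds; "joint_torque": joint torques, N m; "tcp_pos": TCP position; "eef_rot": TCP orientation; "contact_force": force on the tool from outside, world axes, zero at the start; "moment": the same for the moment, N m; "gripper_width": finger opening in m; "gripper_force": force on a finger pad.
Only numpy, scipy, OpenCV 4.12 (cv2) and the standard library are available. Lean on these libraries where they do the work, as an engineer would, in place of code of your own. Each camera call takes 0.05 s, during which the arm holds its last target. There are 200 camera calls.

TASK

Two relay carriers take turns on the hanging bar in front of the fan. Slide the blue carrier, which has cooled, along the bar towards the robot's left, about 12 cm from the middle of the two yellow bands, without lifting it off the bar, and let go. Then take the orange carrier from the bench, hook it onto the bar about 10 cm to the right of the middle of the bands, slide it along the bar until its hook sits between the two bands, let go so that it hangs still, and only then press the green start button fully down and release it; do not shift the solder spool.

Things in the scene. Friction and masses are not known exactly. Their poses are not given: they have to be found in the camera images.
- blue_carrier: The cooled carrier, hanging on the bar between the bands at the start: blue plastic C-shaped hanger with a black relay, exactly the same shape, size and axes as the orange one. Origin: centre of the underside of its base plate
- blue_carrier_seat (a point): point in the blue carrier's hook (0, 0, 106 mm from its origin) that lies on the bar's axis when it hangs; axes as the carrier's
- blue_carrier_tab (a point): point in the middle of the blue carrier's grip tab, as on the orange one
- orange_carrier: The fresh carrier, upright on the bench at the start, its open +x side roughly away from the robot: orange C-shaped hanger, 0.2 kg. Origin: centre of the underside of the base plate, 76 (x) x 56 (y) x 6 mm; z up. Black relay fixed on the plate, up to z=22 mm. Column 8 x 26 mm at x=-38 to -30 mm bears the top arm: x=-38 to 18 mm, y=+-20 mm, z=118 to 126 mm
- orange_carrier_seat (a point): point at (0, 0, 106 mm) in the orange carrier, on the bar's axis when it hangs; axes as the carrier's. Hook: upside-down V under the arm, 40 mm long in y, mouth 28 mm wide, lower edges at z=98 mm. The bar enters from the open +x side between relay (z=22 mm) and these edges, carrier held some 30 mm too high, then lowered
- orange_carrier_tab (a point): point at (0, 0, 150 mm) in the orange carrier, in its grip tab, which stands on the arm: 10 mm thick in x, 36 mm wide in y, from z=126 to 163 mm; grasp it from above across the 10 mm, fingertips not below z=128 mm
- line: Hanging line, fixed: round steel bar 12 mm in diameter, its axis 180 mm above the bench, along the line's y axis, on two grey posts at y=+-230 mm (posts 22 x 16 mm, black end caps 20 mm in diameter, tops at 194 mm). Origin: on the bench under the middle of the bar. y points to the robot's left.
- stop_place: The stop place on the bar: two yellow bands, each 9 mm wide, 56 mm apart inside (from 28 to 37 mm either side). Origin: on the bar's axis midway between the bands; y along the bar to the robot's left, z up
- fan: Black desk fan, 108 x 142 x 139 mm, fixed on the bench behind the bar at the bands. Origin: centre of its underside
- button_pod: Grey button box, 72 x 72 x 26 mm, fixed on the bench. Origin: centre of its underside
- start_button_top (a point): centre of the top face of the green round button (26 mm in diameter) on the box, 44 mm above the bench when released; it stands 6 mm above its black collar of 42 mm
- start_button (a joint): travel of the green button: 0 released, 0.006 m fully down; spring, 4 N when fully down
- spool: black and white solder spool standing on the bench, 77 x 52 x 36 mm. Origin: centre of its underside

How it is judged (in metres and radians):
On the way, in this order (a step that is already met when the one before it is completed fails the run):
1. the blue carrier hangs on the bar at least 90 mm left of the middle of the bands, let go and still (x of blue_carrier_seat in the frame of stop_place between -0.009 and 0.009 m and z of blue_carrier_seat in the frame of stop_place between -0.006 and 0.006 m and y of blue_carrier_seat in the frame of stop_place above 0.09 m and contact force between blue_carrier and the fingers below 0.1 N and linear speed of blue_carrier below 0.02 m/s), for 0.2 s.
2. the orange carrier is hooked on the bar at least 70 mm to the right of the middle of the bands (x of orange_carrier_seat in the frame of stop_place between -0.009 and 0.009 m and z of orange_carrier_seat in the frame of stop_place between -0.006 and 0.006 m and y of orange_carrier_seat in the frame of stop_place below -0.07 m), for 0.2 s.
3. the orange carrier slides along on the bar: it passes 50 to 20 mm right of the middle of the bands, still on the bar (x of orange_carrier_seat in the frame of stop_place between -0.009 and 0.009 m and z of orange_carrier_seat in the frame of stop_place between -0.006 and 0.006 m and y of orange_carrier_seat in the frame of stop_place between -0.05 and -0.02 m).
4. the orange carrier hangs between the bands, its seat within 10 mm of the middle, let go and still (x of orange_carrier_seat in the frame of stop_place between -0.009 and 0.009 m and z of orange_carrier_seat in the frame of stop_place between -0.006 and 0.006 m and y of orange_carrier_seat in the frame of stop_place between -0.01 and 0.01 m and contact force between orange_carrier and the fingers below 0.1 N and linear speed of orange_carrier below 0.02 m/s), for 0.3 s.
5. the green button is pressed fully down (over 5 mm) (x of orange_carrier_seat in the frame of stop_place between -0.009 and 0.009 m and z of orange_carrier_seat in the frame of stop_place between -0.006 and 0.006 m and y of orange_carrier_seat in the frame of stop_place between -0.01 and 0.01 m and value of joint start_button above 0.005 m), for 0.04 s.
At the end, for the whole second after the job is handed in: Both carriers hang on the bar, let go, still and upright within 0.15 rad, seats within 9 mm (sideways) and 6 mm (height) of its axis; orange within 10 mm of the middle of the bands, blue at least 90 mm left of it; button up (under 1 mm) (all of step 1 and all of step 4 and value of joint start_button below 0.001 m and angle between each of orange_carrier, blue_carrier's own z axis and vertical below 0.15 rad); the robot touches nothing.
It fails at once if the blue carrier is lifted off the bar or knocked from it (z of blue_carrier_seat in the frame of stop_place above 0.012 m or z of blue_carrier_seat in the frame of stop_place below -0.012 m).
It fails at once if the button is pressed while the orange carrier is not hanging between the bands (value of joint start_button above 0.003 m and not (x of orange_carrier_seat in the frame of stop_place between -0.009 and 0.009 m and z of orange_carrier_seat in the frame of stop_place between -0.006 and 0.006 m and y of orange_carrier_seat in the frame of stop_place between -0.01 and 0.01 m)).
It fails at once if the solder spool is shifted by more than 30 mm (distance of spool from where it was at the start of the episode above 0.03 m).
It also fails if it takes over 61 s, if anything falls off the work surface, if the arm or the gripper's body presses on something with over 40 N, if the wrist force passes 120 N, or if a joint passes its speed limit or range.

## Working session

There is one attempt and no reset: what is moved stays moved. The work goes in short steps, Python scripts to look and compute and a shell command to move; the robot and the scene stay as the last step left them, time stands still between calls to the robot, and variables do not carry over. Pictures are saved under pics/ and viewed, at most 10 in all, crops included, and the job is handed in when it is done.

```bash
mkdir -p pics; python3 - <<'E'
from plant import r
import cv2,json
for n in ("scene","side"):
    im=r.capture(n); cv2.imwrite(f"pics/{n}0.png",cv2.cvtColor(cv2.resize(im,(800,600),interpolation=cv2.INTER_CUBIC),cv2.COLOR_RGB2BGR))
    p=r.camera_params(n); print(n,p)
s=r.get_state(); print(s["time_s"],s["tcp_pos"],s["eef_rot"],s["gripper_width"],r.tips_ahead)
E
```

```text
scene {'fx': 462.16323498266985, 'fy': 462.16323498266985, 'cx': 261.80973038982614, 'cy': 192.6257819793986, 'R': array([[-0.77521148, -0.63167009,  0.00632921],
       [-0.32181588,  0.38628437, -0.86441826],
       [ 0.54358229, -0.6721438 , -0.50273354]]), 't': array([0.44214235, 0.30930133, 0.72625289])}
side {'fx': 361.8412373280966, 'fy': 361.8412373280966, 'cx': 252.35096876532322, 'cy': 190.595786103681, 'R': array([[-0.94192764, -0.33577255,  0.00539657],
       [-0.203879  ,  0.55901544, -0.80370087],
       [ 0.26684393, -0.75812831, -0.59500907]]), 't': array([0.54131601, 0.23097735, 0.83257301])}
0.1 [ 0.19090067 -0.64726342  0.40384282] [ 1.79915441e+02 -9.69171016e-03 -1.63570490e+02] 0.08747714308814761 0.1781
```

View pics/scene0.png

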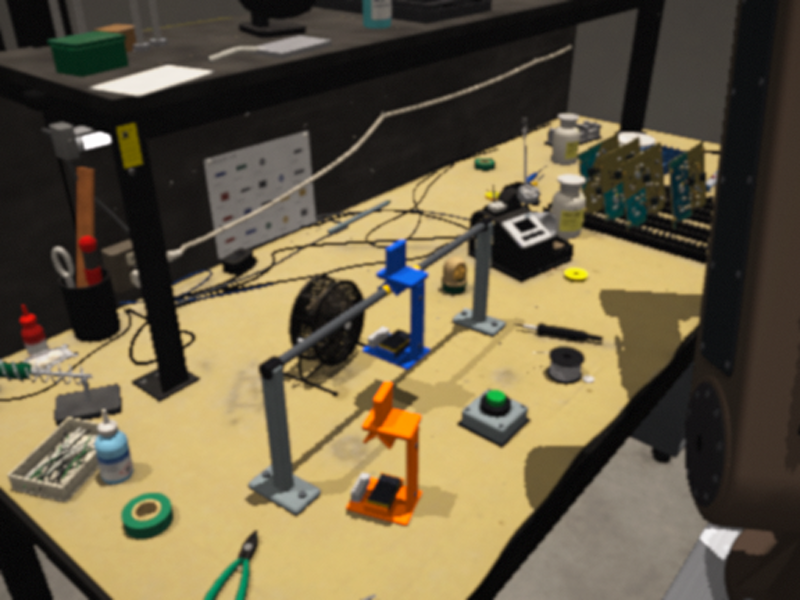

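View pics/side0.png

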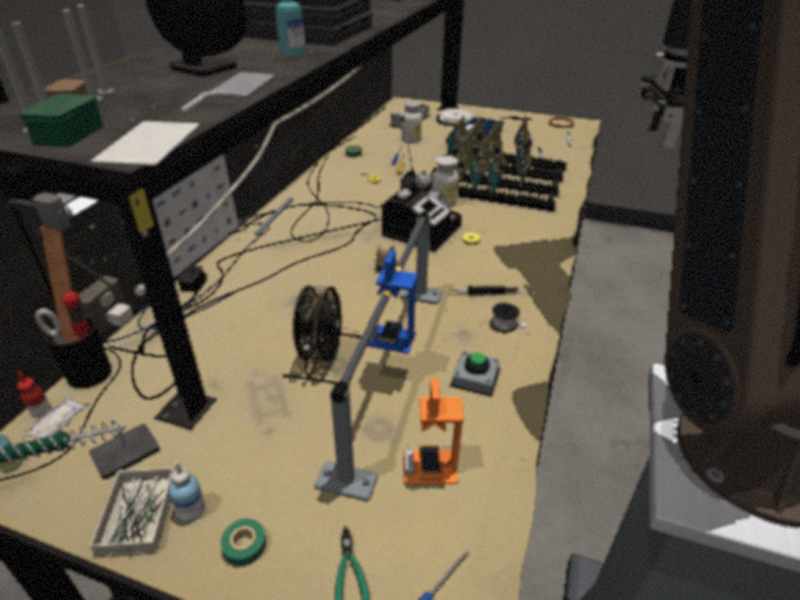

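```bash
python3 - <<'E'
from plant import r
import cv2
for n,(x,y) in (("scene",(160,137)),("side",(180,137))):
    im=r.capture(n)[y:y+200,x:x+200]; cv2.imwrite(f"pics/{n}1.png",cv2.cvtColor(cv2.resize(im,(600,600),interpolation=cv2.INTER_CUBIC),cv2.COLOR_RGB2BGR))
E
```

```text
(no output)
```

View pics/scene1.png

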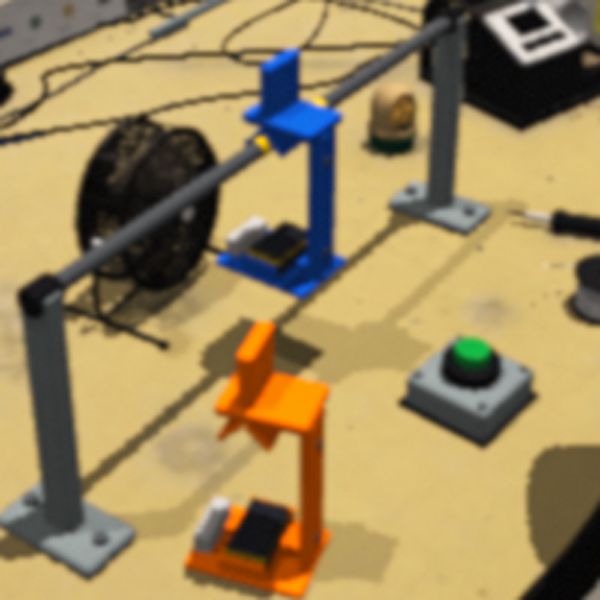

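View pics/side1.png

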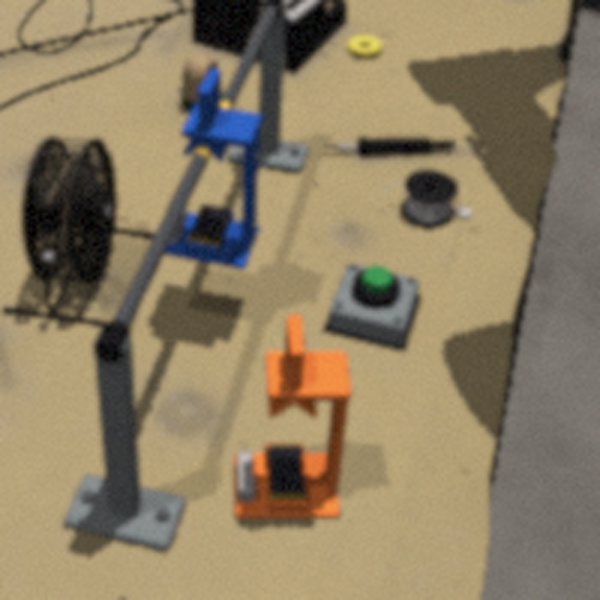

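```bash
cat > h.py <<'E'
from plant import r
import numpy as np
from scipy.optimize import least_squares
P={n:r.camera_params(n) for n in("scene","side")}
def proj(n,X,p=None):
    p=p or P[n]; c=np.asarray(X)@p["R"].T+p["t"]
    return np.c_[p["fx"]*c[:,0]/c[:,2]+p["cx"],p["fy"]*c[:,1]/c[:,2]+p["cy"]]
def W(q,b):
    a=np.radians(q[2]); b=np.asarray(b,float)/1000
    z=q[3] if len(q)>3 else 0
    return np.c_[q[0]+np.cos(a)*b[:,0]-np.sin(a)*b[:,1],q[1]+np.sin(a)*b[:,0]+np.cos(a)*b[:,1],b[:,2]+z]
def fit(obs,q0):
    # obs: {cam:(offset,scale,[(body mm),(u,v)]...)}
    def f(q):
        e=[]
        for n,(o,s,l) in obs.items():
            e.append(proj(n,W(q,[a for a,_ in l]))-(np.array([b for _,b in l])/s+o-0.33))
        return np.concatenate(e).ravel()
    return least_squares(f,q0,loss="soft_l1",f_scale=1.0),f
E
cat > m1.py <<'E'
from h import *
so,sd=(160,137),(180,137)
def show(nm,a,b,q0):
    s,f=fit({"scene":(so,3,a),"side":(sd,3,b)},q0); print(nm,np.round(s.x,4)); print(np.round(f(s.x).reshape(-1,2),1).tolist()); return s.x
show("line",[((0,232,180),(41,294)),((0,-232,180),(453,17)),((0,32.5,180),(263,144)),((0,-32.5,180),(320,101))],
 [((0,232,180),(112,342)),((0,-232,180),(275,10)),((0,32.5,180),(202,153)),((0,-32.5,180),(225,104))],[.6,0,0])
show("orange",[((-38,-20,126),(328,387)),((-38,20,126),(303,430)),((18,20,126),(219,405)),((-38,-28,6),(329,536)),((-38,28,0),(303,594)),((38,28,0),(187,566)),((-5,-18,163),(273,327))],
 [((-38,-20,126),(349,354)),((-38,20,118),(349,396)),((18,20,118),(269,396)),((18,-20,126),(266,353)),((-38,28,0),(340,517)),((38,28,0),(236,516)),((0,-18,163),(294,317))],[.5,.2,0])
show("blue",[((-38,-20,126),(341,118)),((-38,20,126),(306,138)),((18,20,126),(246,115)),((-38,-28,6),(348,261)),((-38,28,0),(304,297)),((38,28,0),(217,260)),((-5,-18,163),(298,52))],
 [((-38,-20,126),(261,116)),((-38,20,126),(253,144)),((18,20,126),(186,133)),((-38,28,0),(245,265)),((0,-18,163),(209,71))],[.6,0,0,.074])
show("button",[((0,0,44),(474,350))],[((0,0,44),(377,277))],[.5,0,0])
show("spool top",[((0,0,50),(600,263))],[((0,0,50),(430,187))],[.5,-.1,0])
E
python3 m1.py
```

```text
line [0.5757 0.015  4.2897]
[[1.8, -0.7], [1.5, -0.3], [-1.2, 1.7], [-1.6, 3.5], [0.4, -2.1], [0.5, -3.1], [-0.5, 1.2], [-0.9, 2.5]]
orange [ 0.4546  0.1874 18.6423]
[[1.5, -0.4], [1.6, -0.2], [-1.8, 0.2], [1.6, -1.8], [-0.5, 3.1], [-1.1, 0.8], [1.3, -1.4], [-0.7, -1.4], [0.5, 2.1], [-0.8, 1.6], [-0.0, -1.5], [-0.4, 0.9], [-0.6, 0.7], [0.2, -1.5]]
blue [0.5759 0.0224 5.1075 0.0712]
[[1.2, -1.1], [1.7, 0.3], [-1.6, 0.2], [-0.2, -0.5], [-0.3, 2.4], [-0.7, 2.9], [1.4, 0.4], [0.1, -0.8], [-1.1, -0.7], [-2.3, -0.6], [-0.3, 2.2], [1.8, -0.8]]
button [ 0.4351 -0.0152  0.    ]
[[-0.1, 0.2], [0.0, -0.3]]
spool top [ 0.4158 -0.1545  0.    ]
[[-0.3, 0.8], [0.2, -1.5]]
```

```bash
cat >> h.py <<'E'
from scipy.spatial.transform import Rotation as Ro
def to(x,y,z,yaw):
    s=r.get_state(); R=Ro.from_euler("xyz",s["eef_rot"],degrees=True)
    d=R.inv().apply(np.array([x,y,z])-s["tcp_pos"]); w=(R.inv()*Ro.from_euler("xyz",[180,0,yaw],degrees=True)).as_rotvec(degrees=True)
    print("t",round(s["time_s"],2),"pos",np.round(s["tcp_pos"],4),"rpy",np.round(s["eef_rot"],2),"w",round(s["gripper_width"],4),"F",np.round(s["contact_force"],1)); print("shift",np.round(d,4),"turn",np.round(w,2))
E
python3 -c "
from h import *
to(.54,.02,.5,-85.5)
import cv2
# colour extents to check the picks
for n in P:
    h=cv2.cvtColor(r.capture(n),cv2.COLOR_RGB2HSV)
    for nm,lo,hi in (('orange',(5,200,120),(14,255,255)),('blue',(105,170,80),(125,255,255))):
        m=cv2.inRange(h,lo,hi); k,_,st,_=cv2.connectedComponentsWithStats(m); i=1+st[1:,4].argmax(); print(n,nm,st[i])
"
```

```text
t 0.2 pos [ 0.1909 -0.6473  0.4041] rpy [ 1.7994e+02 -1.0000e-02 -1.6357e+02] w 0.0875 F [-0.3 -0.5  0.3]
shift [-0.5236  0.5414 -0.0954] turn [ 5.000e-02  3.000e-02 -7.807e+01]
scene orange [ 222  245   48   91 1089]
scene blue [233 154  41  82 959]
side orange [283 302   4   4   7]
side blue [242 171  25  15 207]
```

```bash
python3 -m pendant '[[[-0.524,0.541,-0.095,0,0,-78,1],[-0.524,0.541,-0.095,0,0,-78,1],[-0.524,0.541,-0.095,0,0,-78,1],[-0.524,0.541,-0.095,0,0,-78,1],[-0.524,0.541,-0.095,0,0,-78,1]]]' 30; python3 -c "
from h import *
to(.54,.02,.5,-85.5)"
```

```text
time_s: 0.8
tcp_pos: [0.3064, -0.426, 0.4362]
eef_rot: [-180.0, -0.0, -120.3]
contact_force: [1.0, 0.4, -0.7]
gripper_width: 0.0877
gripper_force: 0.0
t 0.8 pos [ 0.3064 -0.426   0.4362] rpy [-179.98   -0.   -120.26] w 0.0877 F [ 1.   0.4 -0.7]
shift [-0.5029  0.023  -0.0638] turn [-2.000e-02 -1.000e-02 -3.476e+01]
```

```bash
python3 -m pendant '[[[-0.503,0.023,-0.064,0,0,-34.8,1],[-0.503,0.023,-0.064,0,0,-34.8,1],[-0.503,0.023,-0.064,0,0,-34.8,1],[-0.503,0.023,-0.064,0,0,-34.8,1],[-0.503,0.023,-0.064,0,0,-34.8,1]]]' >/dev/null; python3 -c "
from h import *
to(.54,.02,.5,-85.5)"
```

```text
t 1.3 pos [ 0.4226 -0.2067  0.4682] rpy [-1.7993e+02 -1.0000e-02 -8.5480e+01] w 0.0877 F [ 2.  -1.   0.5]
shift [-0.2168 -0.1349 -0.0317] turn [-0.07 -0.01  0.02]
```

```bash
python3 -m pendant '[[[-0.217,-0.135,-0.032,0,0,0,1],[-0.217,-0.135,-0.032,0,0,0,1],[-0.217,-0.135,-0.032,0,0,0,1],[-0.217,-0.135,-0.032,0,0,0,1],[-0.217,-0.135,-0.032,0,0,0,1]]]' >/dev/null; python3 -m pendant '[[[-0.006,-0.004,0,0,0,0,1],[-0.006,-0.004,0,0,0,0,1],[-0.006,-0.004,0,0,0,0,1]]]' >/dev/null; python3 - <<'E'
from h import *
import cv2,pickle
to(.5757,.015,.5,-85.7)
p=r.camera_params("wrist"); im=r.capture("wrist"); pickle.dump((p,im),open("w1.pkl","wb"))
print(p)
cv2.imwrite("pics/w1.png",cv2.cvtColor(cv2.resize(im,(800,600),interpolation=cv2.INTER_CUBIC),cv2.COLOR_RGB2BGR))
E
```

```text
t 2.1 pos [0.5408 0.0168 0.4983] rpy [ 1.7996e+02 -1.0000e-02 -8.5790e+01] w 0.0878 F [-1.  -0.3 -0.1]
shift [ 0.0044 -0.0347 -0.0018] turn [ 0.04 -0.01 -0.09]
{'fx': 279.71798973269546, 'fy': 279.71798973269546, 'cx': 261.2948172578508, 'cy': 189.29965989131824, 'R': array([[-9.97324234e-01, -7.31037580e-02,  4.61467868e-04],
       [-7.00006145e-02,  9.56771303e-01,  2.82291673e-01],
       [-2.10781013e-02,  2.81504023e-01, -9.59328514e-01]]), 't': array([ 0.54094832, -0.03995648,  0.48646426])}
```

View pics/w1.png

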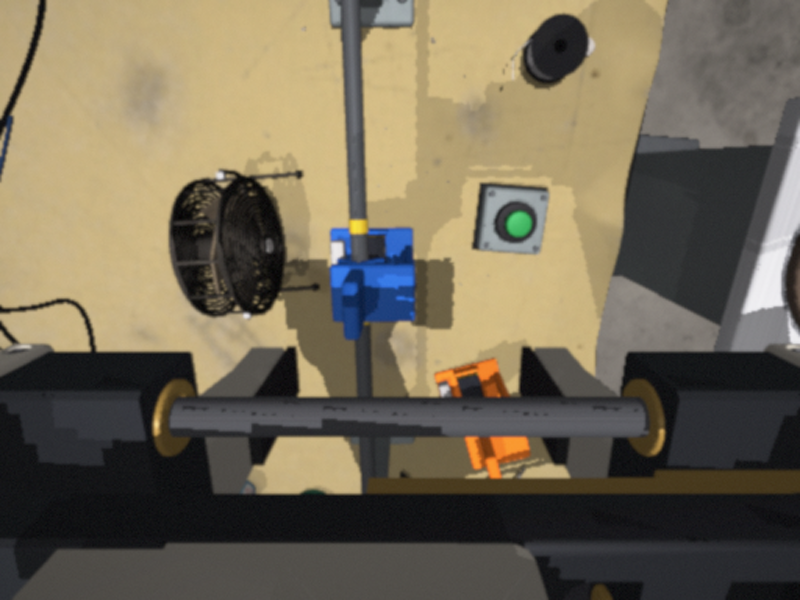

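```bash
cat > m2.py <<'E'
from h import *
import pickle
P["wrist"]=pickle.load(open("w1.pkl","rb"))[0]
s=1.5625
def go(nm,l,q0):
    o,f=fit({"wrist":((0,0),s,l)},q0); print(nm,np.round(o.x,4),np.round(f(o.x).reshape(-1,2),1).tolist())
go("blue4",[((-38,-20,126),(413,265)),((-38,20,126),(414,322)),((18,20,126),(331,322)),((18,-20,126),(331,266)),((-38,-28,6),(413,229)),((38,-28,6),(331,229))],[.57,.02,5,.074])
b=[((-38,-20,200),(413,265)),((-38,20,200),(414,322)),((18,20,200),(331,322)),((18,-20,200),(331,266)),((-38,-28,80),(413,229)),((38,-28,80),(331,229))]
go("blue",b,[.57,.02,5])
go("button",[((0,0,44),(518,224))],[.43,0,0])
# points at fixed height
p=P["wrist"]
def ray(u,v,z):
    d=p["R"].T@[((u/s-.33)-p["cx"])/p["fx"],((v/s-.33)-p["cy"])/p["fy"],1]; c=-p["R"].T@p["t"]; return np.round(c+d*(z-c[2])/d[2],4)
for u,v in((352,10),(355,100),(358.5,210),(365,360),(358.5,227)): print(u,v,ray(u,v,.18))
print("band top",ray(358.5,227,.186)); print("spool top",ray(562,42,.052))
E
python3 m2.py
```

```text
blue4 [0.5753 0.0257 4.0587 0.0661] [[0.6, 0.3], [-0.2, 0.0], [1.2, -0.1], [-0.6, -0.4], [-0.3, 0.1], [-0.4, 0.0]]
blue [0.575  0.0237 4.1147] [[1.2, 0.1], [0.3, 0.8], [0.3, 0.7], [-1.6, -0.6], [0.0, -0.5], [-1.1, -0.6]]
button [ 0.4354 -0.0139  0.    ] [[-0.0, -0.0]]
352 10 [ 0.5871 -0.1465  0.18  ]
355 100 [ 0.5834 -0.0973  0.18  ]
358.5 210 [ 0.5785 -0.0295  0.18  ]
365 360 [0.5692 0.0797 0.18  ]
358.5 227 [ 0.578  -0.0182  0.18  ]
band top [ 0.5774 -0.019   0.186 ]
spool top [ 0.4219 -0.1732  0.052 ]
```

```bash
python3 -c "
from h import *
to(.575,.0237,.385,-85.6)"
```

```text
t 2.15 pos [0.5406 0.0164 0.4985] rpy [ 1.7998e+02 -1.0000e-02 -8.5830e+01] w 0.0874 F [-0.8 -0.3  0.1]
shift [-0.0048 -0.0348  0.1135] turn [ 0.02 -0.01 -0.23]
```

```bash
python3 -m pendant '[[[-0.005,-0.035,0.02,0,0,-0.2,1],[-0.005,-0.035,0.06,0,0,-0.2,1],[-0.005,-0.035,0.09,0,0,-0.2,1],[-0.005,-0.035,0.113,0,0,-0.2,1],[-0.005,-0.035,0.113,0,0,-0.2,0.3]]]' 15; python3 -m pendant '[[[0,0,0,0,0,0,-0.2],[0,0,0,0,0,0,-0.6],[0,0,0,0,0,0,-1],[0,0,0,0,0,0,-1],[0,0,0,0,0,0,-1]]]' 15; python3 -c "
from h import *
to(.575,.0237,.385,-85.6)
import cv2
im=r.capture('side')[137:297,190:350]
cv2.imwrite('pics/s2.png',cv2.cvtColor(cv2.resize(im,(560,560),interpolation=cv2.INTER_CUBIC),cv2.COLOR_RGB2BGR))"
```

```text
time_s: 2.65
tcp_pos: [0.5743, 0.0231, 0.3825]
eef_rot: [179.7, -0.0, -85.7]
contact_force: [-0.1, -0.4, 0.2]
gripper_width: 0.0839
gripper_force: 0.0
time_s: 3.15
tcp_pos: [0.5757, 0.0248, 0.3862]
eef_rot: [-179.9, 0.0, -85.6]
contact_force: [0.0, -0.7, 0.7]
gripper_width: 0.0454
gripper_force: 0.0
t 3.15 pos [0.5757 0.0248 0.3862] rpy [-1.7994e+02  2.0000e-02 -8.5590e+01] w 0.0454 F [ 0.  -0.7  0.7]
shift [0.0011 0.0008 0.0012] turn [-0.06  0.02  0.01]
```

```bash
python3 -m pendant '[[[0,0,0,0,0,0,-1],[0,0,0,0,0,0,-1],[0,0,0,0,0,0,-1],[0,0,0,0,0,0,-1],[0,0,0,0,0,0,-1]]]' 15;  python3 -m pendant '[[[0,0,0,0,0,0,-1],[0,0,0,0,0,0,-1]]]' 15
```

```text
time_s: 3.7
tcp_pos: [0.575, 0.0247, 0.3854]
eef_rot: [179.9, -0.0, -85.6]
contact_force: [-5.0, 0.5, 2.5]
gripper_width: 0.0101
gripper_force: 15.0
time_s: 3.9
tcp_pos: [0.575, 0.0247, 0.3854]
eef_rot: [179.9, -0.0, -85.6]
contact_force: [-5.0, 0.3, 3.3]
gripper_width: 0.0096
gripper_force: 15.0
```

```bash
python3 -m pendant '[[[-0.01,0.001,0,0,0,0,-1],[-0.03,0.001,0,0,0,0,-1],[-0.05,0.001,0,0,0,0,-1],[-0.07,0.001,0,0,0,0,-1],[-0.09,0.001,0,0,0,0,-1]]]' 15;  python3 -m pendant '[[[-0.015,0,0,0,0,0,-1],[-0.022,0,0,0,0,0,-1],[-0.022,0,0,0,0,0,-1]]]' 15
```

```text
time_s: 4.4
tcp_pos: [0.5674, 0.1149, 0.3854]
eef_rot: [179.9, -0.1, -85.6]
contact_force: [-1.7, -2.9, 0.5]
gripper_width: 0.0097
gripper_force: 15.0
time_s: 4.7
tcp_pos: [0.5657, 0.1375, 0.3854]
eef_rot: [180.0, 0.1, -85.5]
contact_force: [-5.6, 2.8, 2.9]
gripper_width: 0.0098
gripper_force: 15.0
```

```bash
python3 - <<'E'
from h import *
import cv2
a=[r.capture(n) for n in("scene","side")]
im=np.hstack([a[0][127:327,150:350],a[1][127:327,170:370]])
cv2.imwrite('pics/s3.png',cv2.cvtColor(cv2.resize(im,(800,400),interpolation=cv2.INTER_CUBIC),cv2.COLOR_RGB2BGR))
E
```

```text
(no output)
```

View pics/s3.png

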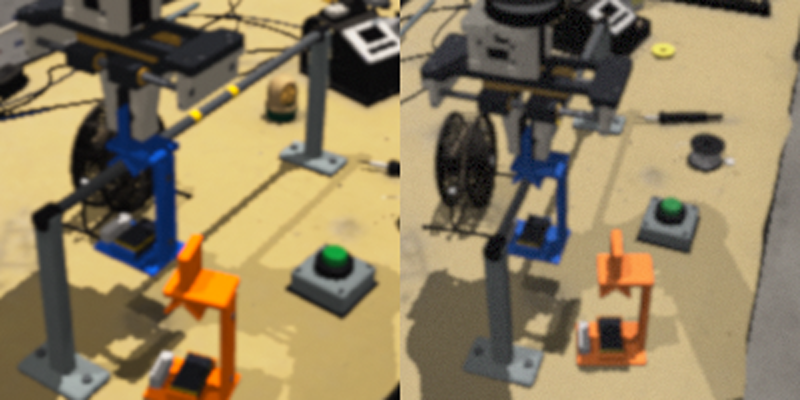

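```bash
python3 -m pendant '[[[0,0,0,0,0,0,-0.7],[0,0,0,0,0,0,-0.5],[0,0,0,0,0,0,-0.2],[0,0,0,0,0,0,0],[0,0,0,0,0,0,0.2]]]';  python3 -m pendant '[[[0,0,-0.02,0,0,0,0.2],[0,0,-0.06,0,0,0,0.5],[0,0,-0.1,0,0,0,1],[0,0,-0.115,0,0,0,1]]]'; python3 - <<'E'
from h import *
import cv2,pickle
for n in P: print(n,proj(n,W([.5753,.0145,4.4],[(0,32.5,180),(0,-32.5,180)])))
p=r.camera_params("wrist"); im=r.capture("wrist"); pickle.dump((p,im),open("w2.pkl","wb"))
# auto: yellow band centroids and blue extents in wrist and scene
for n,i,pp in (("wrist",im,p),("scene",r.capture("scene"),P["scene"]),("side",r.capture("side"),P["side"])):
    m=cv2.inRange(cv2.cvtColor(i,cv2.COLOR_RGB2HSV),(23,190,110),(34,255,255)); k,_,st,c=cv2.connectedComponentsWithStats(m)
    for j in range(1,k):
        if st[j,4]>8: print(n,st[j],np.round(c[j],1))
to(.4546-.15*0,.1874,.5,-71.4)
E
```

```text
time_s: 5.3
tcp_pos: [0.5663, 0.1363, 0.3855]
eef_rot: [-180.0, 0.0, -85.6]
contact_force: [0.0, -0.1, 0.2]
gripper_width: 0.0397
gripper_force: 0.0
time_s: 5.7
tcp_pos: [0.5666, 0.1362, 0.5052]
eef_rot: [-179.7, 0.1, -85.6]
contact_force: [0.4, 0.6, 0.4]
gripper_width: 0.0714
gripper_force: 0.0
scene [[246.46860199 186.30923144]
 [265.01892771 173.81337846]]
side [[246.76761429 188.77024081]
 [253.99548967 173.78537081]]
wrist [259  15   3   9  26] [260.   19.2]
wrist [267  15   3  10  20] [268.4  19.1]
wrist [260  88   3   8  23] [261.   91.7]
wrist [267  88   3   8  21] [268.   91.7]
scene [82 81  5 10 19] [84.5 85.7]
scene [ 81 102   8   4  14] [ 84.4 103.8]
scene [311 123   4   4  14] [312.7 124.5]
scene [264 170   5   5  16] [266.4 171.6]
scene [362 172  14   8  93] [368.1 175.5]
scene [246 183   5   4  14] [247.9 184.3]
t 5.85 pos [0.5661 0.1364 0.5016] rpy [-1.7988e+02  7.0000e-02 -8.5600e+01] w 0.0832 F [-0.6 -0.2 -0.2]
shift [-0.0594  0.1073  0.0014] turn [ -0.13   0.06 -14.2 ]
```

```bash
python3 - <<'E'
from h import *
import pickle
p=pickle.load(open("w2.pkl","rb"))[0]
for u,v in((264.3,19.1),(264.4,91.7)):
    d=p["R"].T@[(u-p["cx"])/p["fx"],(v-p["cy"])/p["fy"],1]; c=-p["R"].T@p["t"]; print(c+d*(.185-c[2])/d[2])
to(.46,.24,.5,-71.4)
E
```

```text
[ 0.57823083 -0.01883332  0.185     ]
[0.57295713 0.04587969 0.185     ]
t 5.85 pos [0.5661 0.1364 0.5016] rpy [-1.7988e+02  7.0000e-02 -8.5600e+01] w 0.0832 F [-0.6 -0.2 -0.2]
shift [-0.1115  0.0979  0.0015] turn [ -0.13   0.06 -14.2 ]
```

```bash
python3 -m pendant '[[[-0.111,0.098,0.002,0,0,-14.2,1],[-0.111,0.098,0.002,0,0,-14.2,1],[-0.111,0.098,0.002,0,0,-14.2,1],[-0.111,0.098,0.002,0,0,-14.2,1],[-0.111,0.098,0.002,0,0,-14.2,1]]]'; python3 - <<'E'
from h import *
import cv2,pickle
p=r.camera_params("wrist"); im=r.capture("wrist"); pickle.dump((p,im),open("w3.pkl","wb"))
cv2.imwrite("pics/w3.png",cv2.cvtColor(cv2.resize(im,(800,600),interpolation=cv2.INTER_CUBIC),cv2.COLOR_RGB2BGR))
E
```

```text
time_s: 6.35
tcp_pos: [0.459, 0.2403, 0.4977]
eef_rot: [179.9, -0.0, -71.2]
contact_force: [0.5, 0.6, -0.0]
gripper_width: 0.0877
gripper_force: 0.0
```

View pics/w3.png

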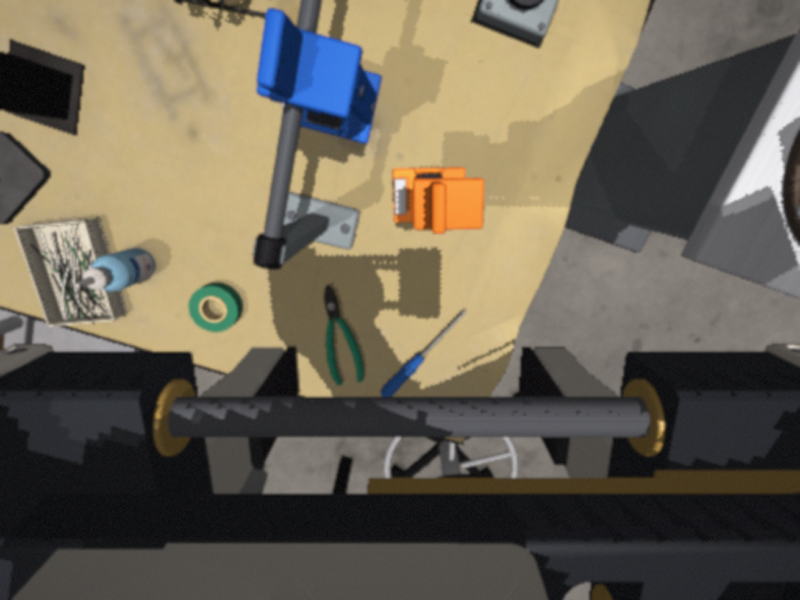

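```bash
python3 - <<'E'
from h import *
import pickle
P["wrist"]=pickle.load(open("w3.pkl","rb"))[0]
o,f=fit({"wrist":((0,0),1.5625,[((-38,-20,126),(483,177)),((-38,20,126),(484,228)),((18,20,126),(415,230)),((18,-20,126),(414,180)),((-38,-28,6),(463,167)),((38,-28,6),(393,168)),((38,28,6),(394,222)),((-5,18,163),(445,231)),((5,18,163),(433,232))])},[.455,.187,18])
print(np.round(o.x,4),np.round(f(o.x).reshape(-1,2),1).tolist())
q=o.x; to(q[0],q[1],.311,q[2]-90)
E
```

```text
[ 0.4547  0.1869 20.1525] [[1.3, -0.5], [-0.2, 0.0], [-0.8, -0.1], [-0.8, -1.2], [1.7, -0.6], [-0.6, -0.0], [-0.0, 0.3], [0.9, 1.4], [-0.3, 1.0]]
t 6.4 pos [0.4597 0.2397 0.4977] rpy [ 1.7993e+02 -4.0000e-02 -7.1330e+01] w 0.0879 F [ 0.7 -0.4 -0.5]
shift [0.0484 0.0215 0.1867] turn [ 0.07 -0.04 -1.48]
```

```bash
python3 -m pendant '[[[0.025,0.011,0.05,0,0,-1,0.6],[0.048,0.021,0.09,0,0,-1,0.4],[0.048,0.021,0.13,0,0,-1,0.4],[0.048,0.021,0.165,0,0,-1,0.4],[0.048,0.021,0.184,0,0,-1,0.2]]]' 30;  python3 -m pendant '[[[0,0,0,0,0,0,-1],[0,0,0,0,0,0,-1],[0,0,0,0,0,0,-1],[0,0,0,0,0,0,-1],[0,0,0,0,0,0,-1]]]';python3 -m pendant '[[[0,0,0,0,0,0,-1],[0,0,0,0,0,0,-1],[0,0,0,0,0,0,-1],[0,0,0,0,0,0,-1]]]'
```

```text
time_s: 6.9
tcp_pos: [0.4551, 0.185, 0.311]
eef_rot: [179.7, -0.1, -70.6]
contact_force: [-0.1, 0.2, 0.2]
gripper_width: 0.0576
gripper_force: 0.0
time_s: 7.4
tcp_pos: [0.4555, 0.1875, 0.3155]
eef_rot: [-179.9, 0.0, -70.4]
contact_force: [0.3, 0.5, -0.5]
gripper_width: 0.0189
gripper_force: 0.0
time_s: 7.8
tcp_pos: [0.4552, 0.1874, 0.3149]
eef_rot: [-180.0, 0.0, -70.4]
contact_force: [-3.2, -0.8, 5.9]
gripper_width: 0.0096
gripper_force: 30.0
```

```bash
python3 -m pendant '[[[0,0,-0.015,0,0,0,-1],[0,0,-0.045,0,0,0,-1],[0,0,-0.08,0,0,0,-1],[0,0,-0.11,0,0,0,-1],[0,0,-0.11,0,0,0,-1]]]' 30; python3 -c "
from h import *
to(.468,-.095,.425,-85.5)"
```

```text
time_s: 8.3
tcp_pos: [0.4561, 0.1879, 0.4285]
eef_rot: [-179.6, 0.1, -70.4]
contact_force: [0.7, 0.1, -1.6]
gripper_width: 0.0098
gripper_force: 30.0
t 8.3 pos [0.4561 0.1879 0.4285] rpy [-1.7961e+02  1.1000e-01 -7.0360e+01] w 0.0098 F [ 0.7  0.1 -1.6]
shift [0.2704 0.0839 0.0024] turn [-0.37  0.16 15.14]
```

```bash
python3 -m pendant '[[[0.03,0.009,0,0,0,2,-1],[0.07,0.022,0,0,0,5,-1],[0.115,0.036,0,0,0,8,-1],[0.16,0.05,0,0,0,11,-1],[0.2,0.062,0,0,0,15.1,-1]]]' ; python3 -c "
from h import *
to(.468,-.095,.425,-85.5)"
```

```text
time_s: 8.8
tcp_pos: [0.4633, -0.0237, 0.4236]
eef_rot: [179.9, 0.0, -85.6]
contact_force: [1.6, -0.3, -1.8]
gripper_width: 0.0098
gripper_force: 30.0
t 8.8 pos [ 0.4633 -0.0237  0.4236] rpy [ 1.7995e+02  1.0000e-02 -8.5610e+01] w 0.0098 F [ 1.6 -0.3 -1.8]
shift [ 0.0715  0.0008 -0.0014] turn [ 0.05  0.01 -0.11]
```

```bash
python3 -m pendant '[[[0.035,0.001,0,0,0,0,-1],[0.06,0.001,0,0,0,0,-1],[0.071,0.001,0,0,0,0,-1],[0.071,0.001,0,0,0,0,-1]]]' ; python3 -c "
from h import *
import cv2
to(.5834,-.086,.425,-85.5)
q=r.get_state()['tcp_pos']
# predicted carrier corners vs picture
b=[(-38,-20,126),(-38,20,126),(18,20,126),(-38,-28,6),(-38,28,0),(38,28,0)]
a=[]
for n,(x,y) in (('scene',(210,60)),('side',(190,60))):
    print(n,np.round((proj(n,W([q[0],q[1],4.5,q[2]-.315],b))-[x,y])*2.5).tolist()); a.append(r.capture(n)[y:y+200,x:x+160])
cv2.imwrite('pics/s4.png',cv2.cvtColor(cv2.resize(np.hstack(a),(800,500),interpolation=cv2.INTER_CUBIC),cv2.COLOR_RGB2BGR))"
```

```text
time_s: 9.2
tcp_pos: [0.4684, -0.0937, 0.4236]
eef_rot: [179.9, 0.0, -85.6]
contact_force: [-0.0, 0.1, -2.4]
gripper_width: 0.0098
gripper_force: 30.0
t 9.2 pos [ 0.4684 -0.0937  0.4236] rpy [179.92   0.   -85.63] w 0.0098 F [-0.   0.1 -2.4]
shift [ 0.0011 -0.1152 -0.0016] turn [ 0.08  0.   -0.13]
scene [[358.0, 234.0], [336.0, 252.0], [272.0, 234.0], [347.0, 358.0], [317.0, 394.0], [237.0, 365.0]]
side [[332.0, 215.0], [328.0, 235.0], [270.0, 227.0], [319.0, 309.0], [312.0, 344.0], [240.0, 332.0]]
```

View pics/s4.png

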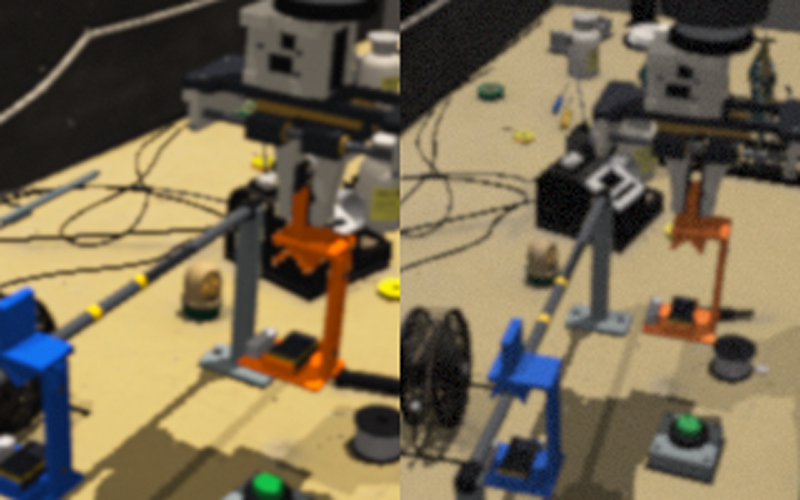

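```bash
python3 -m pendant '[[[0.001,-0.02,0,0,0,0,-1],[0.001,-0.05,0,0,0,0,-1],[0.001,-0.08,0,0,0,0,-1],[0.001,-0.105,0,0,0,0,-1],[0.001,-0.115,0,0,0,0,-1]]]'; python3 -m pendant '[[[0,0,0,0,0,0,-1],[0,0,0,0,0,0,-1]]]'; python3 -c "
from h import *
to(.5834,-.086,.389,-85.5)"
```

```text
time_s: 9.8
tcp_pos: [0.5853, -0.083, 0.4235]
eef_rot: [180.0, -0.0, -85.4]
contact_force: [0.7, -0.4, -2.1]
gripper_width: 0.01
gripper_force: 30.0
time_s: 10.0
tcp_pos: [0.5828, -0.0839, 0.4241]
eef_rot: [179.9, 0.0, -85.4]
contact_force: [-0.1, 0.1, -1.9]
gripper_width: 0.0098
gripper_force: 30.0
t 10.0 pos [ 0.5828 -0.0839  0.4241] rpy [ 1.7993e+02  1.0000e-02 -8.5450e+01] w 0.0098 F [-0.1  0.1 -1.9]
shift [ 0.0021 -0.0004  0.0351] turn [0.07 0.01 0.05]
```

```bash
python3 -m pendant '[[[0.002,0,0.01,0,0,0,-1],[0.002,0,0.02,0,0,0,-1],[0.002,0,0.028,0,0,0,-1],[0.002,0,0.032,0,0,0,-1],[0.002,0,0.032,0,0,0,-1]]]';python3 -m pendant '[[[0,0,0.002,0,0,0,-1],[0,0,0.003,0,0,0,-1],[0,0,0.003,0,0,0,-1]]]'
```

```text
time_s: 10.5
tcp_pos: [0.5831, -0.0868, 0.3917]
eef_rot: [179.9, -0.0, -85.5]
contact_force: [-0.4, 0.7, -1.2]
gripper_width: 0.0095
gripper_force: 30.0
time_s: 10.8
tcp_pos: [0.5835, -0.0867, 0.3896]
eef_rot: [-180.0, 0.0, -85.5]
contact_force: [-0.1, 0.5, -3.2]
gripper_width: 0.0099
gripper_force: 30.0
```

```bash
python3 -m pendant '[[[0,0,0.001,0,0,0,-1],[0,0,0.0015,0,0,0,-1],[0,0,0.0015,0,0,0,-1]]]';python3 -m pendant '[[[0,0,0.001,0,0,0,-1],[0,0,0.0015,0,0,0,-1],[0,0,0.0015,0,0,0,-1]]]'
```

```text
time_s: 11.1
tcp_pos: [0.5834, -0.0867, 0.3893]
eef_rot: [-179.9, -0.0, -85.5]
contact_force: [-2.8, 1.3, 5.8]
gripper_width: 0.0098
gripper_force: 30.0
time_s: 11.4
tcp_pos: [0.5834, -0.0867, 0.3892]
eef_rot: [-179.9, -0.0, -85.5]
contact_force: [-5.8, 2.7, 14.1]
gripper_width: 0.0098
gripper_force: 30.0
```

```bash
python3 -m pendant '[[[0,0.0005,-0.002,0,0,0,-1],[-0.01,0.0005,-0.002,0,0,0,-1],[-0.025,0.0005,-0.002,0,0,0,-1],[-0.042,0.0005,-0.002,0,0,0,-1],[-0.058,0.0005,-0.002,0,0,0,-1]]]';python3 -m pendant '[[[-0.015,0,0,0,0,0,-1],[-0.03,0,0,0,0,0,-1],[-0.04,0,0,0,0,0,-1],[-0.043,0,0,0,0,0,-1],[-0.043,0,0,0,0,0,-1]]]'; python3 -c "
from h import *
to(.5756,.0137,.389,-85.5)
import cv2
q=r.get_state()['tcp_pos']
a=[]
for n,(x,y) in (('scene',(200,120)),('side',(200,120))):
    print(n,np.round((proj(n,W([.5756,.0137,4.5],[(0,32.5,180),(0,-32.5,180),(0,20,178),(18,20,200),(-38,20,200),(-38,-20,200)]))-[x,y])*5).tolist()); a.append(r.capture(n)[y:y+100,x:x+80])
cv2.imwrite('pics/s5.png',cv2.cvtColor(cv2.resize(np.hstack(a),(800,500),interpolation=cv2.INTER_CUBIC),cv2.COLOR_RGB2BGR))"
```

```text
time_s: 11.9
tcp_pos: [0.5783, -0.0278, 0.3888]
eef_rot: [-180.0, -0.1, -85.5]
contact_force: [-0.1, -3.6, 2.0]
gripper_width: 0.0101
gripper_force: 30.0
time_s: 12.4
tcp_pos: [0.575, 0.0148, 0.3887]
eef_rot: [-180.0, 0.1, -85.5]
contact_force: [-2.2, 1.7, 5.2]
gripper_width: 0.0095
gripper_force: 30.0
t 12.4 pos [0.575  0.0148 0.3887] rpy [-1.7998e+02  5.0000e-02 -8.5450e+01] w 0.0095 F [-2.2  1.7  5.2]
shift [ 0.0012 -0.0005 -0.0003] turn [-0.02  0.05  0.05]
scene [[233.0, 331.0], [326.0, 268.0], [252.0, 322.0], [215.0, 262.0], [331.0, 301.0], [387.0, 261.0]]
side [[234.0, 343.0], [270.0, 268.0], [241.0, 331.0], [204.0, 287.0], [321.0, 305.0], [340.0, 259.0]]
```

View pics/s5.png

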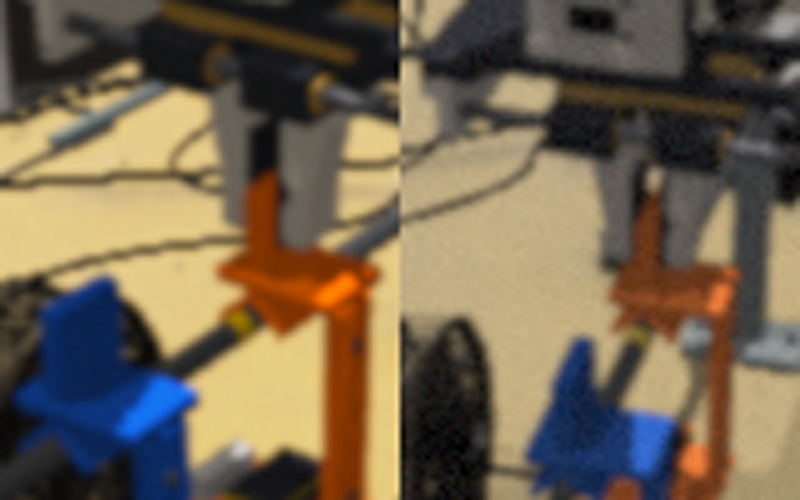

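```bash
python3 -m pendant '[[[0.0015,0,0,0,0,0,-1],[0.003,0,0,0,0,0,-1],[0.003,0,0,0,0,0,-1]]]'; python3 -m pendant '[[[0,0,-0.0005,0,0,0,-0.7],[0,0,-0.0005,0,0,0,-0.5],[0,0,-0.0005,0,0,0,-0.2],[0,0,-0.0005,0,0,0,0],[0,0,-0.0005,0,0,0,0.1]]]';  python3 -m pendant '[[[0,0,-0.02,0,0,0,0.1],[0,0,-0.06,0,0,0,0],[-0.04,0,-0.09,0,0,0,-1],[-0.08,0,-0.1,0,0,0,-1],[-0.1,0,-0.1,0,0,0,-1]]]';  python3 -m pendant '[[[0,0,0,0,0,0,-1],[0,0,0,0,0,0,-1]]]'; python3 - <<'E'
from h import *
import cv2
im=r.capture("wrist")
cv2.imwrite("pics/w6.png",cv2.cvtColor(cv2.resize(im[:240,150:390],(600,600),interpolation=cv2.INTER_CUBIC),cv2.COLOR_RGB2BGR))
import pickle; pickle.dump((r.camera_params("wrist"),im),open("w6.pkl","wb"))
E
```

```text
time_s: 12.8
tcp_pos: [0.5751, 0.0121, 0.3888]
eef_rot: [-179.9, 0.2, -85.5]
contact_force: [-3.8, 6.8, 6.8]
gripper_width: 0.0099
gripper_force: 30.0
time_s: 13.3
tcp_pos: [0.5753, 0.0109, 0.3888]
eef_rot: [180.0, -0.0, -85.5]
contact_force: [0.1, -0.0, 0.7]
gripper_width: 0.0394
gripper_force: 0.0
time_s: 13.8
tcp_pos: [0.5674, 0.1126, 0.4914]
eef_rot: [-179.8, 0.1, -85.5]
contact_force: [0.1, 0.1, -0.7]
gripper_width: 0.0256
gripper_force: 0.0
time_s: 14.0
tcp_pos: [0.5673, 0.1109, 0.4888]
eef_rot: [180.0, -0.0, -85.4]
contact_force: [0.2, -0.3, -0.7]
gripper_width: 0.0093
gripper_force: 0.0
```

View pics/w6.png

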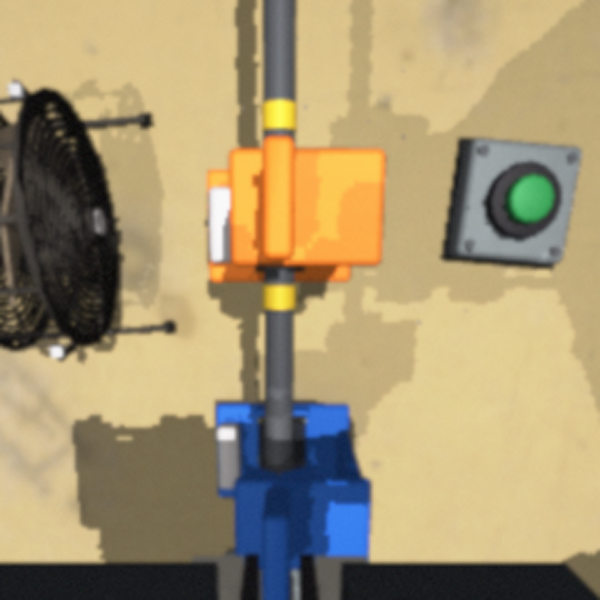

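```bash
python3 - <<'E'
from h import *
import pickle
p=pickle.load(open("w6.pkl","rb"))[0]
def ray(u,v,z):
    d=p["R"].T@[(150+u/2.5-.3-p["cx"])/p["fx"],(v/2.5-.3-p["cy"])/p["fy"],1]; c=-p["R"].T@p["t"]; return np.round(c+d*(z-c[2])/d[2],4)
for a in((279,115,.185),(279,297,.185),(308,149,.2),(308,264,.2),(534,197,.044)): print(a,ray(*a))
E
```

```text
(279, 115, 0.185) [ 0.5781 -0.0193  0.185 ]
(279, 297, 0.185) [0.573  0.0452 0.185 ]
(308, 149, 0.2) [ 0.5668 -0.0065  0.2   ]
(308, 264, 0.2) [0.5633 0.0321 0.2   ]
(534, 197, 0.044) [ 0.4329 -0.0155  0.044 ]
```

```bash
python3 -c "
from h import *
to(.4345,-.015,.42,-175.5)"
```

```text
t 14.05 pos [0.5674 0.1104 0.4887] rpy [ 1.7996e+02 -2.0000e-02 -8.5480e+01] w 0.0057 F [-0.2 -0.7 -0.7]
shift [0.1145 0.1423 0.0688] turn [ 1.000e-02 -4.000e-02  9.002e+01]
```

```bash
python3 -m pendant '[[[0.03,0.035,0,0,0,8.5,-1],[0.06,0.07,0,0,0,17,-1],[0.09,0.105,0,0,0,25.5,-1],[0.114,0.142,0,0,0,34,-1],[0.114,0.142,0,0,0,42.5,-1]]]' >/dev/null; python3 -m pendant '[[[0,0,0,0,0,8.5,-1],[0,0,0,0,0,17,-1],[0,0,0,0,0,25.5,-1],[0,0,0,0,0,34,-1],[0,0,0,0,0,42.5,-1]]]' >/dev/null; python3 -c "
from h import *
to(.4345,-.015,.24,-175.5)"
```

```text
t 15.05 pos [ 0.4346 -0.0151  0.4889] rpy [-1.7999e+02 -1.0000e-02 -1.7093e+02] w 0.0003 F [-0.1 -0.3  0.8]
shift [-0.000e+00  2.000e-04  2.489e-01] turn [-0.01 -0.01  4.57]
```

```bash
python3 -m pendant '[[[0,0,0.04,0,0,0,-1],[0,0,0.09,0,0,0,-1],[0,0,0.14,0,0,0,-1],[0,0,0.19,0,0,0,-1],[0,0,0.235,0,0,0,-1]]]' ; python3 -m pendant '[[[0,0,0.014,0,0,0,-1],[0,0,0.024,0,0,0,-1],[0,0,0.028,0,0,0,-1],[0,0,0.03,0,0,0,-1],[0,0,0.03,0,0,0,-1]]]'
```

```text
time_s: 15.55
tcp_pos: [0.434, -0.0153, 0.2523]
eef_rot: [180.0, 0.0, -170.6]
contact_force: [1.3, 0.8, -1.0]
gripper_width: 0.0004
gripper_force: 0.0
time_s: 16.05
tcp_pos: [0.435, -0.0143, 0.2247]
eef_rot: [180.0, 0.1, -170.5]
contact_force: [-1.5, -1.3, 2.3]
gripper_width: 0.0006
gripper_force: 0.9
```

```bash
python3 -m pendant '[[[0,0,0.003,0,0,0,-1],[0,0,0.005,0,0,0,-1],[0,0,0.005,0,0,0,-1]]]' ; python3 -m pendant '[[[0,0,0.002,0,0,0,-1],[0,0,0.003,0,0,0,-1],[0,0,0.003,0,0,0,-1]]]'
```

```text
time_s: 16.35
tcp_pos: [0.4353, -0.014, 0.2202]
eef_rot: [-180.0, 0.1, -170.4]
contact_force: [-3.7, -1.4, 12.9]
gripper_width: 0.0003
gripper_force: 6.7
time_s: 16.65
tcp_pos: [0.4354, -0.014, 0.2194]
eef_rot: [-180.0, 0.1, -170.4]
contact_force: [-15.6, 0.8, 50.3]
gripper_width: 0.0005
gripper_force: 25.2
```

```bash
cat > g.py <<'E'
from h import *
import cv2
for n in P:
    im=r.capture(n); m=cv2.inRange(cv2.cvtColor(im,cv2.COLOR_RGB2HSV),(50,120,50),(75,255,255))
    c=proj(n,[[.4345,-.015,.041]])[0].astype(int); s=np.zeros_like(m); s[c[1]-15:c[1]+15,c[0]-15:c[0]+15]=255; m&=s
    ys,xs=np.nonzero(m); print(n,len(ys),(xs.min(),xs.max(),ys.min(),ys.max(),ys.mean().round(1)) if len(ys) else "", c)
E
python3 g.py; python3 -m pendant '[[[0,0,-0.003,0,0,0,-1],[0,0,-0.02,0,0,0,-1],[0,0,-0.06,0,0,0,-1],[0,0,-0.1,0,0,0,-1],[0,0,-0.15,0,0,0,-1]]]'; python3 g.py; python3 -c "
from h import *
to(.4345,-.015,.42,-170)"
```

```text
scene 7 (np.int64(320), np.int64(322), np.int64(255), np.int64(259), np.float64(257.1)) [317 254]
side 0  [305 229]
time_s: 17.25
tcp_pos: [0.4342, -0.0141, 0.367]
eef_rot: [180.0, -0.1, -170.5]
contact_force: [1.3, 0.6, -0.4]
gripper_width: 0.0003
gripper_force: 0.0
scene 103 (np.int64(311), np.int64(323), np.int64(250), np.int64(259), np.float64(254.5)) [317 254]
side 58 (np.int64(301), np.int64(310), np.int64(227), np.int64(234), np.float64(230.3)) [305 229]
t 17.35 pos [ 0.4367 -0.0136  0.3728] rpy [ 179.93    0.71 -170.42] w 0.0005 F [ 0.6  0.9 -0.3]
shift [ 0.0018 -0.001  -0.0473] turn [ 0.07  0.71 -0.41]
```

```bash
python3 -m pendant '[[[0,0,-0.03,0,0,0,-1],[0,0,-0.05,0,0,0,-1],[0,0,-0.05,0,0,0,-1],[0,0,-0.05,0,0,0,-1],[0,0,-0.05,0,0,0,-1]]]'; python3 -c "
from h import *
import cv2
# orange arm front-right corners / bands still where predicted?
for n in P:
    h=cv2.cvtColor(r.capture(n),cv2.COLOR_RGB2HSV); m=cv2.inRange(h,(5,180,60),(14,255,255)); k,_,st,_=cv2.connectedComponentsWithStats(m); print(n,st[1+st[1:,4].argmax()])
    X=W([.5756,.013,4.5,.074],[(x,y,z) for x in(-38,38) for y in(-28,28) for z in(0,6)]+[(0,-18,163),(0,18,163)]); u=proj(n,X); print(u.min(0).round(),u.max(0).round())
print(r.close_job())"
```

```text
time_s: 17.85
tcp_pos: [0.4345, -0.0141, 0.4153]
eef_rot: [180.0, -0.0, -170.5]
contact_force: [-0.2, -0.1, 0.2]
gripper_width: 0.0007
gripper_force: 0.0
scene [239 151  39  84 990]
[234. 151.] [278. 235.]
side [243 159  25  64 477]
[233. 157.] [267. 224.]
the job is handed in; nothing more can be done
None
```

The job is handed in at about 18 s: blue was slid about 12 cm left, orange was hooked and slid to within about 1 mm of the middle of the bands, and the button was pressed and released. I inferred the button's full travel from a hard stop at 50 N, because the finger hid the button, and no verdict was returned.

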